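# Close the push-button storage canister

### The arm

A 6-joint arm with a two-finger parallel gripper is mounted at the origin on a cart in front of the work surface, level with it; the furniture and walls round the work are solid. World frame = base frame: x ahead of the robot, y to its left, z up, the work surface at z = 0. Lengths are in m, angles in degrees, forces in N, time in s.
With the tool pointing down it reaches from about 0.25 to 0.725 m from the base axis. Payload 9.7 kg.
Tool frame: the origin (TCP) lies between the finger pads; the fingertips stand 19 mm ahead of it and the grasp point (between the pads) is the TCP; z points along the fingers, y is the line along which they close (so a half turn about z gives the same grasp; the last joint's range is limited). The gripper opens to 85 mm and grips with 20 to 120 N. Pads are 22 mm wide; open, the fingers measure 114 mm over their backs; the gripper's body (76 mm by 85 mm) begins 54 mm behind the grasp point. The pads swing forward as they close: fully open they stand 13 mm farther back than shut.
Start: joints at [-73.052, 4.979, 10.078, 95.1, 0, 90], TCP at [0.16, -0.526, 0.217] pointing down, gripper open.
Joint ranges: [-179.16, 179.16], [-48.56, 103.87], [-65.8, 70.77], [-126.05, 130.52], [-82.76, 87.17], [-180, 180]. Speed limits (degrees/s): [127.2, 127.2, 147.25, 180, 180, 180].

### API

Orientations are given as [roll, pitch, yaw] about the fixed x, y, z axes, in that order (R = Rz(yaw) Ry(pitch) Rx(roll)).
In Python, from workcell import telemetry, camera, calibration, workorder gives the robot as it stands.
- The arm moves only by the tool play_rows, never from a script. Its argument "increments" is a list of rows, each a list of 3 entries, a list of its own where there are three numbers: the shift along the tool's x, y, z in mm, then the turn, a rotation vector about the tool's x, y, z in degrees, then the closure, from 0 (fully open) to 1 (shut). In form: [[[x, y, z], [ax, ay, az], jaw], ...]. A call has 1 to 20 rows; each row is the pose to reach, as a shift and turn from the pose commanded when the call began, along the tool's axes at that moment; what a row does not reach only later rows make up. A row lasts 1/10 s, in which the tool goes at most 50 mm and 8.59 degrees, less where a joint would pass 70% of its speed; a pose out of reach is approached as far as the arm can. A call with a gripper value outside its range is refused whole. The fingers move at their own pace and stop on an object; "grip_force" is the grip in N (left out, the last holds). Time passes only in rows, so rows that repeat a pose let the fingers close. It gives the time, the measured TCP pose, the force, the opening and the grip force at its end, in the units of the state.
- telemetry.get_obs(): the state, without advancing time (a new reading comes with each control period).
- camera(name): name is "scene" or "top" or "wrist"; returns (picture, depth): 480x640x3 uint8, red, green, blue; 480x640 float32, m along the optical axis (not along the pixel's ray), 0 where there is no reading.
- calibration(name): a dict with "vertical_fov" (degrees; the focal length in pixels is half the picture's height over the tangent of half this angle, whatever the lens; pixels are square), "cx", "cy" (the principal point, pixels), "k1" (the pictures are not rectified: a ray, as slopes to the right and down, at radius r is drawn at 1 + k1 r^2 times it, then the intrinsics apply), "rvec" (rotation vector, rad) and "tvec" (3), from world to camera coordinates, as OpenCV has them; the wrist camera has in their place "hand_eye" (4x4, takes a point from camera to tool coordinates, whose origin is the TCP and whose axes are the flange's). Camera axes: x right, y down, z forward; pixel columns grow to the right and rows downward; lengths in m; the calibration is good to about 2 mm. A picture is of the moment at which its call begins: read the wrist's pose just before it. calibration takes no time and is no camera call.
- workorder.job_done(): hands the job in; it is judged then, once.
The state is a dict: "time": time; "q": joint angles; "qd": joint speeds; "joint_efforts": joint torques, N m; "ee_pos": TCP position; "tcp_rot": TCP orientation; "wrist_force": force on the tool from outside, world axes, zero at the start; "torque": the same for the moment, N m; "opening": finger opening in m; "grasp_force": force on a finger pad.
Only numpy, scipy, OpenCV 4.12 (cv2) and the standard library are available. Lean on these libraries where they do the work, as an engineer would, in place of code of your own. Each camera call takes 0.05 s, during which the arm holds its last target. There are 200 camera calls.

### The job

Pick the lid up by its popped-up button and fit it fully home on the open canister with the button still up. Then press the button straight down until you feel it snap through and it stays down by itself, pressing gently rather than forcing it against its stop, and let go. Leave the canister where it stands, and leave the salt shaker, mug and teaspoon alone.

Things in the scene. Friction and masses are not known exactly. Their poses are not given: they have to be found in the camera images.
- canister: Open round white ceramic storage canister, loose, about 0.8 kg, 100 mm outer diameter, 95 mm high, wall 4 mm (clear mouth about 89 mm). Origin at the centre of its underside, z up.
- canister_rim (a point): Centre of the canister's mouth, level with the top of its rim (95 mm over its underside).
- lid: Round grey plastic lid, about 0.2 kg, loose, lying plug down on the worktop, with an upright steel push button in its middle. Origin: centre of the plug's underside, z up. Plug 84 mm diameter, 12 mm deep, tapered foot; above it a flange 104 mm diameter, 8 mm thick. Fitted, the flange rests on the canister's rim, the origin 83 mm over the canister's underside.
- lid_seat (a point): Centre of the flange's underside, 12 mm over the lid's origin: the level that comes to lie on the canister's rim.
- lid_top (a point): Centre of the flange's top, 20 mm over the lid's origin, on the button's axis. The button is a round steel knob, 44 mm diameter, to be pinched across its sides from above, as low as you like over the flange. Popped up, its top stands 15 to 29 mm over this point: the height at which it is set into the lid differs each time and is not measured.
- button (a joint): Downward travel of the button from its popped-up place (m): 0 up, 0.0115 hard stop. Bistable: the push is about 1 N at first, peaks at about 9 N near 4 mm, then fades to nothing near 10 mm; from there it snaps to its stop by itself and stays. Let go earlier, it springs back up. Beyond the stop force rises steeply (some 20 N per mm); over 22 N on lid and canister is too much.
- salt_shaker: Salt shaker, 44 mm diameter, 90 mm high, bystander behind the work; origin at the centre of its underside.
- mug_white: Green and white mug, 78 x 116 x 101 mm with its handle, bystander at the left; origin at the centre of its underside.
- teaspoon: Metal teaspoon, 139 x 30 x 10 mm, bystander lying between lid and canister; origin at its underside.
Not all that is in view belongs to the job. Of the things that look like the lid, take the one that is farthest to the robot's right at the start.

How it is judged (in metres and radians):
On the way, in this order (a step that is already met when the one before it is completed fails the run):
1. the lid is seated on the canister with its button still up (horizontal distance between lid_seat and canister_rim below 0.006 m and z of lid_seat in the frame of canister between 0.092 and 0.098 m and angle between the z axis of lid and the z axis of canister, either way round below 0.06 rad and angle between lid's own z axis and vertical below 0.15 rad and value of joint button below 0.007 m), for 0.2 s.
2. the button has snapped down with the lid still seated (horizontal distance between lid_seat and canister_rim below 0.006 m and z of lid_seat in the frame of canister between 0.092 and 0.098 m and angle between the z axis of lid and the z axis of canister, either way round below 0.06 rad and angle between lid's own z axis and vertical below 0.15 rad and value of joint button above 0.0105 m), for 0.2 s.
At the end, for the whole second after the job is handed in: The lid is seated on the canister (centred within 6 mm, its flange within 3 mm of the rim, parallel to the canister within 0.06 rad), its button down (over 10.5 mm), the canister upright within 4 cm of where it stood, and both at rest (all of step 2 and angle between canister's own z axis and vertical below 0.06 rad and distance of canister from where it was at the start of the episode below 0.04 m and linear speed of each of lid, canister below 0.02 m/s); the robot touches nothing.
It fails at once if the lid is forced onto the canister with more than 22 N (contact force between lid and canister above 22 N).
It fails at once if the canister is pushed more than 4 cm away (distance of canister from where it was at the start of the episode above 0.04 m).
It fails at once if the salt shaker is moved more than 2 cm (distance of salt_shaker from where it was at the start of the episode above 0.02 m).
It fails at once if the mug is moved more than 2 cm (distance of mug_white from where it was at the start of the episode above 0.02 m).
It fails at once if the teaspoon is moved more than 2 cm (distance of teaspoon from where it was at the start of the episode above 0.02 m).
It also fails if it takes over 51 s, if anything falls off the work surface, if the arm or the gripper's body presses on something with over 40 N, if the wrist force passes 120 N, or if a joint passes its speed limit or range.

## Working session

There is one attempt and no reset: what is moved stays moved. The work goes in short steps, Python scripts to look and compute and a tool call to move; the robot and the scene stay as the last step left them, time stands still between calls to the robot, and variables do not carry over. Pictures are saved under pics/ and viewed, at most 10 in all, crops included, and the job is handed in when it is done.

Besides the shell and the picture viewer there is one more tool, called after "Request:" as name([rows], argument=value, ...), one row to a line, values as JSON. play_rows: Moves the arm, as the interface text tells. Its arguments: {"type":"object","properties":{"increments":{"type":"array"},"grip_force":{"type":"number"}},"required":["increments"]}

```bash
mkdir -p pics; cat > h.py <<'E'
import numpy as np, cv2
from workcell import telemetry, camera, calibration
from scipy.spatial.transform import Rotation as R
def intr(c):
    f=240/np.tan(np.radians(c["vertical_fov"])/2); return f
def cam2world(name,c,obs=None):
    if "hand_eye" in c:
        T=np.eye(4);T[:3,:3]=R.from_euler('xyz',obs["tcp_rot"],degrees=True).as_matrix();T[:3,3]=obs["ee_pos"]
        return T@np.array(c["hand_eye"])
    T=np.eye(4);T[:3,:3]=cv2.Rodrigues(np.array(c["rvec"],float))[0];T[:3,3]=np.ravel(c["tvec"]);return np.linalg.inv(T)
def rays(c,uv):
    f=intr(c);d=(np.atleast_2d(uv)-[c["cx"],c["cy"]])/f
    s=d.copy()
    for _ in range(20): s=d/(1+c["k1"]*(s**2).sum(1,keepdims=True))
    return np.c_[s,np.ones(len(s))]
def onplane(c,T,uv,z):
    w=rays(c,uv)@T[:3,:3].T; o=T[:3,3]
    return o+w*((z-o[2])/w[:,2])[:,None]
def cloud(c,T,dep):
    v,u=np.mgrid[:480,:640]; r=rays(c,np.c_[u.ravel(),v.ravel()].astype(float))
    P=(r*dep.ravel()[:,None])@T[:3,:3].T+T[:3,3]; P[dep.ravel()==0]=np.nan
    return P.reshape(480,640,3)
def grab(name,save=None):
    o=telemetry.get_obs(); im,d=camera(name); c=calibration(name)
    T=cam2world(name,c,o)
    if save: cv2.imwrite(f"pics/{save}.png",im[:,:,::-1])
    np.savez(f"{save or name}.npz",im=im,d=d,T=T)
    return im,d,c,T
E
python3 - <<'E'
from h import *
o=telemetry.get_obs();print(o)
for n in("scene","top","wrist"):
    im,d,c,T=grab(n,n+"0");print(n,c,T[:3,3].round(3),(d>0).mean())
E
```

```text
{'time': 0.0, 'q': array([-7.30532724e+01,  5.00952121e+00,  1.00357804e+01,  9.50988963e+01,
       -1.21548663e-03,  9.00012590e+01]), 'qd': array([0.00820992, 0.06278189, 0.05181793, 0.05380665, 0.1938955 ,
       0.00208405]), 'joint_efforts': array([ 1.93938315e-03, -5.20387745e+01,  4.64801466e+01,  1.63292029e-02,
        8.24206631e-05,  8.86342860e-06]), 'ee_pos': array([ 0.16024033, -0.52589254,  0.2163101 ]), 'tcp_rot': array([-1.79927363e+02,  1.21708174e-03,  1.69454702e+01]), 'wrist_force': array([-0.583647  ,  0.22156725,  0.83249688]), 'torque': array([-0.03300028,  0.04223528, -0.01321453]), 'grasp_force': 0.0, 'opening': 0.08540906562365821}
scene {'vertical_fov': 47.90654982253399, 'cx': 317.2611783953199, 'cy': 237.4572222364985, 'k1': -0.058949128098708316, 'rvec': array([ 0.57023408, -2.36109403,  1.55242628]), 'tvec': array([0.57405997, 0.11348606, 1.09366095])} [0.073 1.115 0.538] 0.995888671875
top {'vertical_fov': 51.10425704624954, 'cx': 324.05242962721593, 'cy': 246.15944820500792, 'k1': 0.015466095155752332, 'rvec': array([ 2.16715458, -2.18364168,  0.16371665]), 'tvec': array([0.17005437, 0.54319002, 1.13407759])} [0.407 0.204 1.184] 0.996083984375
wrist {'vertical_fov': 60.115200924058804, 'cx': 318.2303104649254, 'cy': 247.46902401030368, 'k1': -0.017345423299817475, 'hand_eye': array([[-4.49179007e-04, -9.64797762e-01, -2.62992541e-01,
         6.66740834e-02],
       [ 9.99999869e-01, -4.97413317e-04,  1.16825772e-04,
        -8.57653634e-04],
       [-2.43529236e-04, -2.62992454e-01,  9.64797860e-01,
        -1.57195954e-01],
       [ 0.00000000e+00,  0.00000000e+00,  0.00000000e+00,
         1.00000000e+00]])} [ 0.224 -0.506  0.374] 0.99595703125
```

View pics/top0.png

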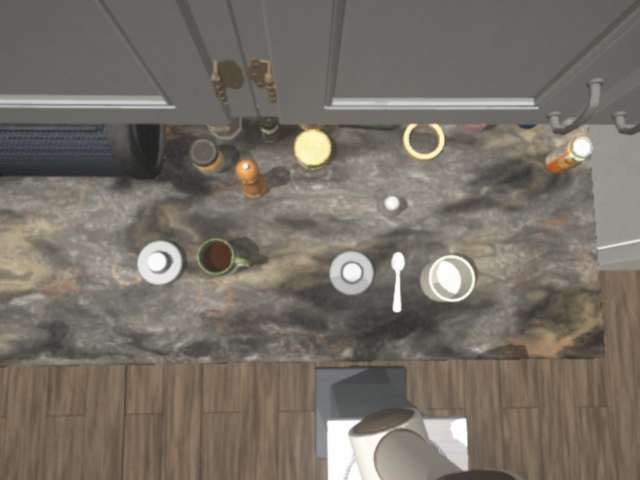

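View pics/scene0.png

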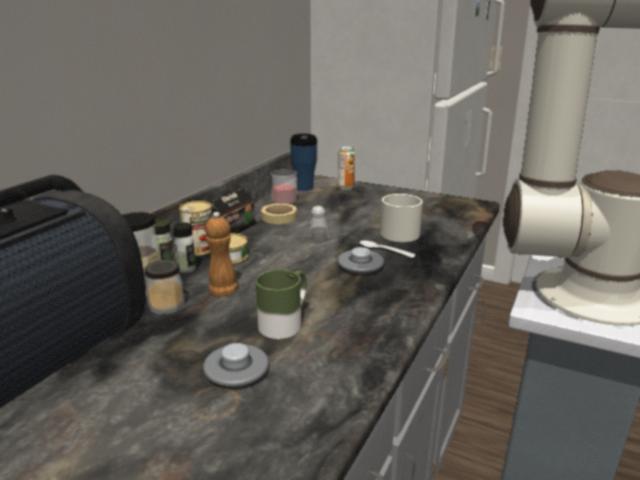

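The top view shows two things that look like the lid: A at (160,262), left of the mug, and B at (352,272), between the mug and the teaspoon. The robot's right is −y, which is right in this picture, so I choose B. The canister is at (450,279), the spoon at (398,282), the shaker at (392,204) and the mug at (220,257). In the scene view, B is at (361,260), the canister at (401,217) and A at (236,363).

```bash
cat > m.py <<'E'
from h import *
d=np.load("top0.npz");c=calibration("top");P=cloud(c,d["T"],d["d"])
hsv=cv2.cvtColor(d["im"],cv2.COLOR_RGB2HSV)
def roi(u,v,r): return slice(v-r,v+r),slice(u-r,u+r)
for n,u,v,r in(("lidB",352,272,30),("lidA",160,262,30),("can",450,279,34),("spoon",398,282,35),("shaker",392,204,18)):
    q=P[roi(u,v,r)].reshape(-1,3);z=q[:,2]
    print(n,"zpct",np.nanpercentile(z,[5,50,95,99.5]).round(4))
    for lo,hi in((.012,.03),(.03,.06),(.08,.11)):
        s=q[(z>lo)&(z<hi)]
        if len(s)>15:
            (x,y),rad=cv2.minEnclosingCircle(s[:,:2].astype(np.float32)*1000)
            print("  ",lo,hi,len(s),"c",round(x,1),round(y,1),"r",round(rad,1),"z",np.median(s[:,2]).round(4),s[:,:2].min(0).round(3),s[:,:2].max(0).round(3))
im=d["im"][230:320,310:500]
cv2.imwrite("pics/crop.png",cv2.resize(im[:,:,::-1],None,fx=4,fy=4,interpolation=cv2.INTER_CUBIC))
E
python3 m.py
```

```text
lidB zpct [-0.0027  0.0031  0.0387  0.0424]
   0.012 0.03 1259 c 483.2 102.0 r 51.9 z 0.0202 [0.431 0.052] [0.534 0.153]
   0.03 0.06 282 c 482.9 101.9 r 22.0 z 0.0393 [0.463 0.081] [0.505 0.123]
lidA zpct [-0.0027  0.0033  0.0414  0.0457]
   0.012 0.03 1285 c 511.1 546.0 r 52.7 z 0.0202 [0.46  0.493] [0.561 0.598]
   0.03 0.06 302 c 509.5 545.7 r 21.9 z 0.0418 [0.489 0.524] [0.53  0.566]
can zpct [-0.0027  0.0028  0.093   0.0976]
   0.012 0.03 177 c 464.1 -108.4 r 49.0 z 0.0205 [ 0.416 -0.157] [ 0.511 -0.06 ]
   0.03 0.06 303 c 464.4 -108.7 r 49.3 z 0.0445 [ 0.416 -0.157] [ 0.511 -0.06 ]
   0.08 0.11 406 c 464.3 -110.0 r 49.9 z 0.0936 [ 0.415 -0.16 ] [ 0.514 -0.06 ]
spoon zpct [-0.0032  0.0012  0.0292  0.0947]
   0.012 0.03 379 c 473.5 -4.5 r 94.1 z 0.0201 [ 0.423 -0.084] [0.524 0.076]
   0.03 0.06 103 c 465.0 -80.9 r 40.0 z 0.0444 [ 0.425 -0.082] [ 0.505 -0.06 ]
   0.08 0.11 79 c 466.0 -69.7 r 28.6 z 0.0932 [ 0.437 -0.07 ] [ 0.495 -0.06 ]
shaker zpct [-0.0029  0.0016  0.0871  0.0914]
   0.012 0.03 16 c 621.2 17.2 r 15.4 z 0.0235 [0.613 0.003] [0.627 0.031]
   0.03 0.06 106 c 633.4 12.4 r 21.3 z 0.0447 [ 0.613 -0.007] [0.648 0.032]
   0.08 0.11 153 c 635.6 14.1 r 16.7 z 0.0862 [ 0.619 -0.001] [0.651 0.028]
```

View pics/crop.png

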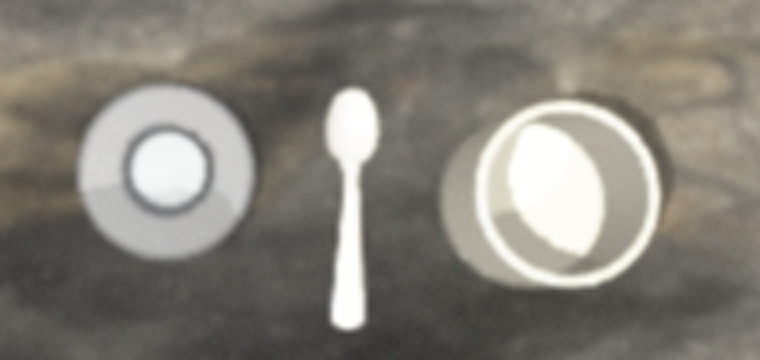

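The crop confirms the choice: B is a grey lid with its button up (crop (168,170)), the spoon stands clear at (350,200), and the canister mouth is at (568,193). Now I move over the lid for a wrist look.

```bash
cat >> h.py <<'E'
def to(pos,yaw):
    o=telemetry.get_obs();M=R.from_euler('xyz',o["tcp_rot"],degrees=True)
    t=R.from_euler('xyz',[180,0,yaw],degrees=True)
    print("t",round(o["time"],2),"shift mm",(M.inv().apply(np.array(pos)-o["ee_pos"])*1000).round(1),"turn",(M.inv()*t).as_rotvec(degrees=True).round(2))
E
python3 -c "
from h import *
to([.483,.102,.16],90)"
```

```text
t 0.15 shift mm [ 491.7 -506.5   57. ] turn [-5.000e-02 -4.000e-02 -7.305e+01]
```

Request:
play_rows([
  [[492,-506,57],[0,0,-73],0],
  [[492,-506,57],[0,0,-73],0],
  [[492,-506,57],[0,0,-73],0],
  [[492,-506,57],[0,0,-73],0],
  [[492,-506,57],[0,0,-73],0],
  [[492,-506,57],[0,0,-73],0],
  [[492,-506,57],[0,0,-73],0],
  [[492,-506,57],[0,0,-73],0],
  [[492,-506,57],[0,0,-73],0],
  [[492,-506,57],[0,0,-73],0],
  [[492,-506,57],[0,0,-73],0],
  [[492,-506,57],[0,0,-73],0],
  [[492,-506,57],[0,0,-73],0],
  [[492,-506,57],[0,0,-73],0],
  [[492,-506,57],[0,0,-73],0],
  [[492,-506,57],[0,0,-73],0],
  [[492,-506,57],[0,0,-73],0],
  [[492,-506,57],[0,0,-73],0],
  [[492,-506,57],[0,0,-73],0],
])

```text
time: 2.05
ee_pos: [0.4833, 0.1002, 0.1605]
tcp_rot: [180.0, -0.0, 89.8]
wrist_force: [0.2, -0.3, 0.2]
opening: 0.0855
grasp_force: 0.0
```

```bash
cat > w.py <<'E'
from h import *
import sys
im,d,c,T=grab("wrist",sys.argv[1]);o=telemetry.get_obs();print(o["ee_pos"].round(4),o["tcp_rot"].round(2),o["q"].round(1),o["wrist_force"].round(2))
P=cloud(c,T,d).reshape(-1,3);z=P[:,2]
for lo,hi in((.015,.025),(.03,.06),(.085,.105)):
    s=P[(z>lo)&(z<hi)]
    if len(s)>50:
        (x,y),r=cv2.minEnclosingCircle(s[:,:2].astype(np.float32)*1000)
        print(lo,hi,len(s),"c",round(x,1),round(y,1),"r",round(r,1),"z",np.median(s[:,2]).round(4),np.percentile(s[:,2],[2,98]).round(4))
E
python3 w.py w1
```

```text
[0.4833 0.1003 0.1604] [179.96  -0.    89.85] [ 11.7  -3.6  -4.8  88.7  -0.  101.9] [-0.67  0.48  0.5 ]
0.015 0.025 12693 c 515.9 27.7 r 131.9 z 0.0203 [0.017  0.0227]
0.03 0.06 4399 c 534.2 19.3 r 117.7 z 0.0393 [0.0311 0.0576]
0.085 0.105 433 c 639.2 17.0 r 12.2 z 0.0875 [0.0852 0.0899]
```

View pics/w1.png

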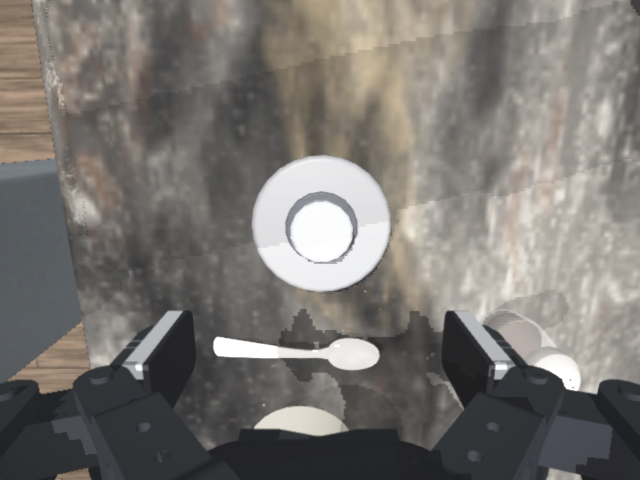

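```bash
cat > f.py <<'E'
from h import *
import sys
d=np.load(sys.argv[1]+".npz");x0,y0,rad=map(float,sys.argv[2:5]);P=cloud(calibration("wrist"),d["T"],d["d"]).reshape(-1,3)
P=P[np.hypot(P[:,0]-x0,P[:,1]-y0)<rad];z=P[:,2]
for b in sys.argv[5:]:
    lo,hi=map(float,b.split(","));s=P[(z>lo)&(z<hi)]
    (x,y),r=cv2.minEnclosingCircle(s[:,:2].astype(np.float32)*1000)
    print(b,len(s),"c",round(x,1),round(y,1),"r",round(r,1),"med",(np.median(s,0)*1000).round(1),"ext",(np.percentile(s[:,:2],[1,99],axis=0)*1000).round(1).tolist())
E
python3 f.py w1 .483 .102 .06 .015,.025 .033,.06
```

```text
.015,.025 11911 c 485.5 101.9 r 51.9 med [485.3 109.5  20.3] ext [[437.2, 54.4], [533.7, 150.9]]
.033,.06 3002 c 485.5 101.9 r 21.9 med [485.2 103.2  39.3] ext [[465.3, 82.4], [505.9, 122.6]]
```

The wrist view shows lid B at (321,225) with the spoon below it at (300,348). The fingers' path beside the button is clear. I descend and pinch.

Request:
play_rows([
  [[1.5,1,25],[0,0,0],0],
  [[1.5,1,55],[0,0,0],0],
  [[1.5,1,85],[0,0,0],0],
  [[1.5,1,105],[0,0,0],0],
  [[1.5,1,117],[0,0,0],0],
  [[1.5,1,117],[0,0,0],0],
  [[1.5,1,117],[0,0,0],0.2],
  [[1.5,1,117],[0,0,0],0.35],
  [[1.5,1,117],[0,0,0],0.45],
  [[1.5,1,117],[0,0,0],0.6],
  [[1.5,1,117],[0,0,0],0.8],
  [[1.5,1,117],[0,0,0],0.8],
  [[1.5,1,117],[0,0,0],0.8],
], grip_force=35)

```text
time: 3.4
ee_pos: [0.4845, 0.1029, 0.043]
tcp_rot: [180.0, -0.0, 89.9]
wrist_force: [0.4, -0.1, -0.1]
opening: 0.0168
grasp_force: 0.0
```

```bash
python3 w.py w2; python3 -c "
from h import *
im,d,c,T=grab('scene','s2');cv2.imwrite('pics/s2c.png',cv2.resize(im[180:320,280:480,::-1],None,fx=4,fy=4,interpolation=cv2.INTER_CUBIC))
im,d,c,T=grab('top','t2')"
```

```text
[0.4844 0.1028 0.043 ] [-180.      0.     89.95] [ 12.   -2.2 -16.5  75.7   0.  102. ] [-0.03 -0.2   0.42]
0.015 0.025 23751 c 543.8 77.0 r 115.1 z 0.0203 [0.0173 0.0225]
0.03 0.06 6379 c 554.5 72.9 r 96.5 z 0.0392 [0.0323 0.0406]
0.085 0.105 4647 c 484.2 115.4 r 39.6 z 0.0979 [0.0857 0.1048]
```

View pics/s2c.png

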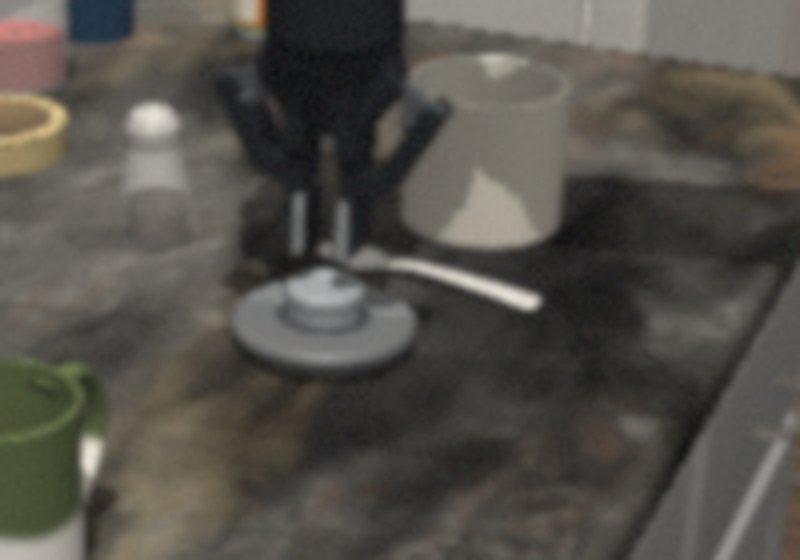

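View pics/w2.png

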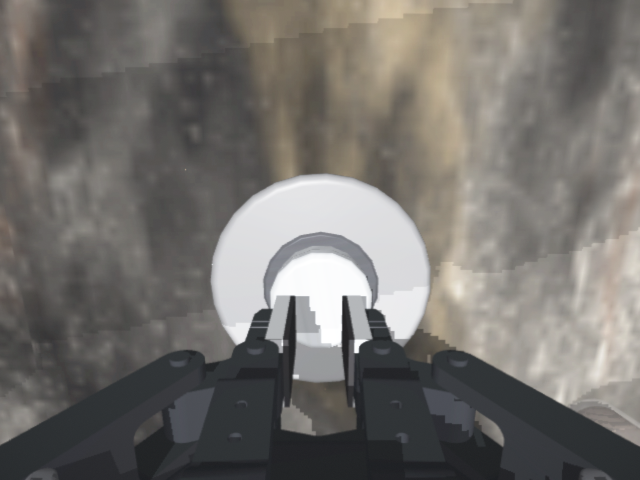

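The scene crop shows the fingers (300,250),(342,255) ending above or behind the button (325,290). The wrist view shows the tips over the button at (320,310). The lid was not grasped, so I measure where the tips really are against it.

```bash
python3 f.py w2 .485 .102 .06 .015,.025 .036,.0405; python3 - <<'E'
from h import *
for n,c in(("w2","wrist"),("s2","scene"),("t2","top")):
    d=np.load(n+".npz");P=cloud(calibration(c),d["T"],d["d"])
    m=(np.hypot(P[...,0]-.485,P[...,1]-.10)<.05)&(P[...,2]>.0435)&(P[...,2]<.09)
    q=P[m]*1000;print(n,len(q))
    if n!="t2":
        for lo in range(43,64,3):
            s=q[(q[:,2]>lo)&(q[:,2]<=lo+3)]
            if len(s):print(lo,len(s),s[:,:2].min(0).round(),s[:,:2].max(0).round(),np.median(s,0).round(1))
    b=P[(np.hypot(P[...,0]-.485,P[...,1]-.10)<.06)&(P[...,2]>.015)&(P[...,2]<.025)]*1000
    print(" flange",len(b),b.min(0).round(1),b.max(0).round(1))
E
```

```text
.015,.025 23303 c 485.4 102.0 r 51.9 med [485.2 120.7  20.3] ext [[437.0, 55.3], [533.9, 151.7]]
.036,.0405 5677 c 485.5 102.0 r 21.9 med [485.1 107.7  39.2] ext [[465.5, 82.5], [505.6, 122.9]]
w2 3349
58 58 [469. 106.] [500. 115.] [493.  113.2  60.2]
61 164 [465.  96.] [505. 115.] [476.  114.4  62.7]
 flange 23303 [434.   50.6  15. ] [537.2 153.8  25. ]
s2 239
52 1 [469. 104.] [469. 104.] [469.1 104.4  53.3]
55 12 [467. 100.] [496. 115.] [490.1 110.6  57. ]
58 13 [465.  97.] [498. 117.] [491.  111.1  59.7]
61 17 [461.  96.] [502. 119.] [490.9 111.5  62.1]
 flange 542 [431.2  55.6  15. ] [532.2 155.9  24.9]
t2 0
 flange 274 [433.7 109.1  15.1] [515.3 152.5  25. ]
```

Two views agree that the tips end at z≈57 mm, not 24 mm, which matches the closure missing the button. I open to about 58 mm and re-measure the tips before going lower.

Request:
play_rows([
  [[-1,0.5,0],[0,0,0],0.32],
  [[-1,0.5,0],[0,0,0],0.32],
  [[-1,0.5,0],[0,0,0],0.32],
  [[-1,0.5,0],[0,0,0],0.32],
  [[-1,0.5,0],[0,0,0],0.32],
])

```text
time: 4.05
ee_pos: [0.485, 0.1018, 0.043]
tcp_rot: [180.0, 0.0, 89.9]
wrist_force: [-0.5, -0.7, -0.9]
opening: 0.0584
grasp_force: 0.0
```

```bash
cat > tip.py <<'E'
from h import *
import sys
for c in("wrist","scene"):
    im,dd,cal,T=grab(c,c+sys.argv[1]);P=cloud(cal,T,dd)
    o=telemetry.get_obs()
    m=(abs(P[...,0]-o["ee_pos"][0])<.07)&(abs(P[...,1]-o["ee_pos"][1])<.02)&(P[...,2]>.043)&(P[...,2]<.1)
    q=P[m]*1000;print(c,len(q),o["ee_pos"].round(4),o["opening"])
    for sd in(-1,1):
        s=q[(q[:,0]-o["ee_pos"][0]*1000)*sd>0];s=s[np.argsort(s[:,2])]
        print(sd,s[[0,5,20,50]].round(1).tolist() if len(s)>50 else len(s))
E
python3 tip.py a
```

```text
wrist 6853 [0.485  0.1018 0.043 ] 0.058244921478237406
-1 [[455.7, 96.4, 61.7], [455.8, 104.7, 62.2], [456.0, 98.3, 63.0], [455.6, 94.4, 64.0]]
1 [[514.3, 104.3, 61.6], [514.4, 106.7, 62.5], [514.1, 103.1, 63.1], [513.9, 109.4, 64.1]]
scene 272 [0.485  0.1018 0.043 ] 0.05797633609987294
-1 [[448.9, 102.7, 59.2], [445.9, 104.8, 63.0], [442.9, 107.2, 69.3], [442.4, 109.7, 77.4]]
1 [[512.6, 98.4, 59.2], [511.6, 95.5, 63.1], [515.7, 113.6, 66.8], [512.8, 104.5, 75.9]]
```

Request:
play_rows([
  [[0,0,10],[0,0,0],0.32],
  [[0,0,20],[0,0,0],0.32],
  [[0,0,28],[0,0,0],0.32],
  [[0,0,33],[0,0,0],0.32],
  [[0,0,33],[0,0,0],0.32],
])

```text
time: 4.65
ee_pos: [0.4843, 0.1017, 0.0088]
tcp_rot: [-179.9, 0.0, 89.9]
wrist_force: [0.1, -0.1, 0.8]
opening: 0.058
grasp_force: 0.0
```

```bash
sed -i 's/P\[...,2\]>.043/P[...,2]>.0235/;s/<.07)&/<.045)\&(abs(P[...,0]-o["ee_pos"][0])>.024)\&/' tip.py; python3 tip.py b
```

```text
wrist 16063 [0.4847 0.1018 0.0095] 0.05817960166574639
-1 [[455.0, 104.6, 27.3], [455.0, 107.7, 28.0], [455.2, 102.6, 28.9], [455.4, 108.2, 30.1]]
1 [[509.3, 109.3, 23.6], [513.7, 102.8, 27.7], [513.5, 109.5, 28.7], [513.4, 108.1, 29.8]]
scene 506 [0.485  0.1018 0.01  ] 0.05797037521986898
-1 [[447.2, 109.2, 26.1], [447.1, 103.7, 28.7], [452.0, 115.6, 35.1], [448.6, 113.5, 44.5]]
1 [[512.3, 108.2, 26.4], [513.4, 111.4, 27.5], [512.8, 112.9, 33.1], [517.6, 113.5, 42.2]]
```

Tips sit at about 27.5 mm, 7 mm over the flange. I go 2 mm lower and close.

Request:
play_rows([
  [[0,0,2],[0,0,0],0.36],
  [[0,0,2],[0,0,0],0.4],
  [[0,0,2],[0,0,0],0.44],
  [[0,0,2],[0,0,0],0.48],
  [[0,0,2],[0,0,0],0.52],
  [[0,0,2],[0,0,0],0.6],
  [[0,0,2],[0,0,0],0.7],
  [[0,0,2],[0,0,0],0.7],
  [[0,0,2],[0,0,0],0.7],
], grip_force=40)

```text
time: 5.65
ee_pos: [0.4851, 0.1019, 0.0082]
tcp_rot: [180.0, -0.0, 89.9]
wrist_force: [0.3, 0.2, 2.6]
opening: 0.0415
grasp_force: 40.1
```

Request:
play_rows([
  [[0,0,-3],[0,0,0],0.7],
  [[0,0,-10],[0,0,0],0.7],
  [[0,0,-20],[0,0,0],0.7],
  [[0,0,-32],[0,0,0],0.7],
  [[0,0,-46],[0,0,0],0.7],
  [[0,0,-60],[0,0,0],0.7],
  [[0,0,-74],[0,0,0],0.7],
  [[0,0,-88],[0,0,0],0.7],
  [[0,0,-102],[0,0,0],0.7],
  [[0,0,-116],[0,0,0],0.7],
  [[0,0,-128],[0,0,0],0.7],
  [[0,0,-136],[0,0,0],0.7],
  [[0,0,-140],[0,0,0],0.7],
  [[0,0,-140],[0,0,0],0.7],
])

```text
time: 7.05
ee_pos: [0.4851, 0.1019, 0.1483]
tcp_rot: [180.0, -0.0, 89.9]
wrist_force: [0.7, -0.3, -2.2]
opening: 0.041
grasp_force: 40.9
```

```bash
cat > lid.py <<'E'
from h import *
import sys
o=telemetry.get_obs();im,d,c,T=grab("wrist",sys.argv[1]);e=o["ee_pos"];print(o["time"],e.round(4),o["tcp_rot"].round(2),o["wrist_force"].round(2))
P=cloud(c,T,d).reshape(-1,3);zt=float(sys.argv[2])
s=P[(np.hypot(*(P[:,:2]-e[:2]).T)<.07)&(abs(P[:,2]-e[2]-zt)<.006)]
A=np.c_[s[:,:2]-e[:2],np.ones(len(s))];k=np.linalg.lstsq(A,s[:,2]-e[2],rcond=None)[0]
print(len(s),"tilt deg",np.degrees(k[:2]).round(2),"z0 rel",(k[2]*1000).round(1))
hull=cv2.convexHull((s[:,:2]*1000).astype(np.float32))[:,0]
# circle fit of the front (visible) arc
h=hull[np.hypot(*(hull-e[:2]*1000).T)>45];k=np.linalg.lstsq(np.c_[2*h,np.ones(len(h))],(h**2).sum(1),rcond=None)[0]
print("circ",k[:2].round(1),np.sqrt(k[2]+k[0]**2+k[1]**2).round(1),"rel TCP",(k[:2]-e[:2]*1000).round(1),cv2.minEnclosingCircle(hull)[1])
E
python3 lid.py w3 .012
```

```text
7.05 [0.4851 0.1019 0.1483] [ 1.7998e+02 -1.0000e-02  8.9950e+01] [ 0.75 -0.29 -2.23]
30541 tilt deg [ 0.08 -0.3 ] z0 rel 11.5
circ [485.  102.4] 51.5 rel TCP [-0.1  0.5] 51.91820526123047
```

The lid is held level and centred on the TCP, with the flange underside 3.7 mm over it. I carry it high past the canister so that the wrist camera sees the rim.

Request:
play_rows([
  [[0,0,-12],[0,0,0],0.7],
  [[-10,-1,-30],[0,0,0],0.7],
  [[-28,-3,-50],[0,0,0],0.7],
  [[-52,-5,-64],[0,0,0],0.7],
  [[-78,-7,-72],[0,0,0],0.7],
  [[-104,-9,-72],[0,0,0],0.7],
  [[-130,-11,-72],[0,0,0],0.7],
  [[-156,-13,-72],[0,0,0],0.7],
  [[-182,-15,-72],[0,0,0],0.7],
  [[-208,-17,-72],[0,0,0],0.7],
  [[-234,-18,-72],[0,0,0],0.7],
  [[-258,-18,-72],[0,0,0],0.7],
  [[-278,-18,-72],[0,0,0],0.7],
  [[-292,-18,-72],[0,0,0],0.7],
  [[-300,-18,-72],[0,0,0],0.7],
  [[-302,-18,-72],[0,0,0],0.7],
  [[-302,-18,-72],[0,0,0],0.7],
])

```text
time: 8.8
ee_pos: [0.4667, -0.1999, 0.22]
tcp_rot: [-180.0, -0.0, 89.9]
wrist_force: [-0.1, 0.9, -1.9]
opening: 0.0413
grasp_force: 41.0
```

```bash
python3 lid.py w4 .012; python3 - <<'E'
from h import *
d=np.load("w4.npz");c=calibration("wrist");P=cloud(c,d["T"],d["d"]);m=(abs(P[...,2]-.094)<.006)&(np.hypot(P[...,0]-.465,P[...,1]+.11)<.06)
q=P[m]*1000;print(len(q),np.percentile(q[:,2],[5,50,95]).round(1),q.min(0).round(1),q.max(0).round(1))
s=q[q[:,2]>92.5];h=cv2.convexHull(s[:,:2].astype(np.float32))[:,0]
# angular-binned outer edge, circle fit
from scipy.optimize import least_squares
ce=np.array([465.,-110]);a=np.degrees(np.arctan2(*(s[:,:2]-ce).T[::-1]));r=np.hypot(*(s[:,:2]-ce).T)
for nm,f in(("outer",np.max),("inner",np.min)):
    pts=[];
    for b in range(-180,180,6):
        k=(a>=b)&(a<b+6)
        if k.sum()>10:
            i=np.where(k)[0];j=i[(np.argmax if nm=="outer" else np.argmin)(r[i])];pts.append(s[j,:2])
    pts=np.array(pts)
    R_=least_squares(lambda p:np.hypot(*(pts-p[:2]).T)-p[2],[465,-110,48],loss="soft_l1");print(nm,len(pts),R_.x.round(1),np.abs(R_.fun).mean().round(2))
E
```

```text
8.8 [ 0.4667 -0.1999  0.22  ] [-1.7999e+02 -1.0000e-02  8.9950e+01] [-0.14  0.86 -1.94]
30545 tilt deg [ 0.05 -0.27] z0 rel 11.5
circ [ 466.6 -199.4] 51.5 rel TCP [-0.1  0.5] 51.98441696166992
3685 [89.5 94.9 96.3] [ 417.  -160.4   88. ] [516.5 -60.9  98.4]
outer 60 [ 466.7 -110.9   49.7] 0.18
inner 60 [ 466.8 -111.1   45.6] 0.12
```

View pics/w4.png

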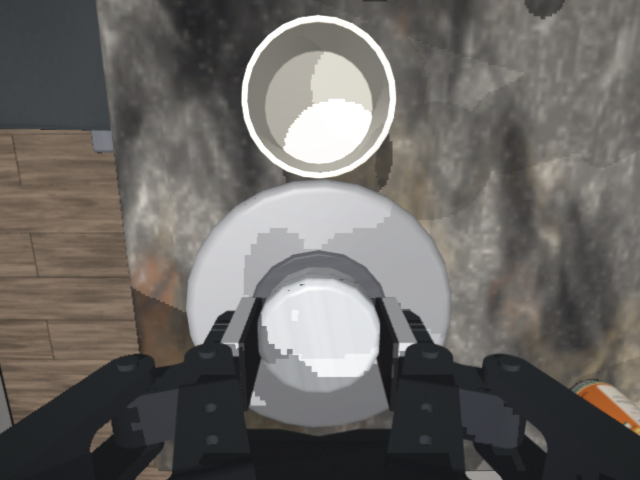

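The full rim is visible at (319,97) and the lid is held level at (319,305). I move over the mouth and down to just above it.

Request:
play_rows([
  [[8,0,0],[0,0,0],0.7],
  [[24,0,0],[0,0,0],0.7],
  [[44,0,0],[0,0,0],0.7],
  [[64,0,0],[0,0,0],0.7],
  [[80,0,0],[0,0,0],0.7],
  [[88.5,0,8],[0,0,0],0.7],
  [[88.5,0,22],[0,0,0],0.7],
  [[88.5,0,40],[0,0,0],0.7],
  [[88.5,0,60],[0,0,0],0.7],
  [[88.5,0,80],[0,0,0],0.7],
  [[88.5,0,96],[0,0,0],0.7],
  [[88.5,0,106],[0,0,0],0.7],
  [[88.5,0,110],[0,0,0],0.7],
  [[88.5,0,110],[0,0,0],0.7],
  [[88.5,0,110],[0,0,0],0.7],
])

```text
time: 10.35
ee_pos: [0.4671, -0.1116, 0.1107]
tcp_rot: [179.9, 0.0, 90.0]
wrist_force: [-0.5, -0.2, -2.5]
opening: 0.0409
grasp_force: 41.0
```

```bash
python3 lid.py w5 .012; python3 - <<'E'
from h import *
d=np.load("w5.npz");P=cloud(calibration("wrist"),d["T"],d["d"]);m=(P[...,2]>.06)&(P[...,2]<.099)&(np.hypot(P[...,0]-.467,P[...,1]+.11)<.055);print(m.sum(),P[m].max(0) if m.any() else "")
E
```

```text
10.35 [ 0.4671 -0.1116  0.1107] [1.7994e+02 1.0000e-02 8.9950e+01] [-0.46 -0.21 -2.49]
30534 tilt deg [ 0.1  -0.32] z0 rel 11.5
circ [ 467. -111.] 51.4 rel TCP [-0.   0.6] 51.798805236816406
833 [ 0.49721363 -0.06093255  0.09670226]
```

Request:
play_rows([
  [[0,0,3],[0,0,0],0.7],
  [[0,0,6],[0,0,0],0.7],
  [[0,0,9],[0,0,0],0.7],
  [[0,0,11],[0,0,0],0.7],
  [[0,0,12],[0,0,0],0.7],
  [[0,0,12],[0,0,0],0.7],
])

```text
time: 11.0
ee_pos: [0.4666, -0.1117, 0.0978]
tcp_rot: [-180.0, -0.0, 89.9]
wrist_force: [0.0, -0.1, -1.4]
opening: 0.0413
grasp_force: 41.0
```

Request:
play_rows([
  [[0,0,1.5],[0,0,0],0.7],
  [[0,0,3],[0,0,0],0.7],
  [[0,0,4],[0,0,0],0.7],
  [[0,0,5],[0,0,0],0.7],
  [[0,0,5],[0,0,0],0.7],
])

```text
time: 11.5
ee_pos: [0.4667, -0.1116, 0.0928]
tcp_rot: [-180.0, -0.0, 89.9]
wrist_force: [-0.2, -0.1, -1.9]
opening: 0.0412
grasp_force: 41.0
```

Request:
play_rows([
  [[0,0,0.7],[0,0,0],0.7],
  [[0,0,1.2],[0,0,0],0.7],
  [[0,0,1.2],[0,0,0],0.7],
])

```text
time: 11.8
ee_pos: [0.4668, -0.1117, 0.0918]
tcp_rot: [180.0, 0.0, 89.9]
wrist_force: [-0.2, -0.1, -3.4]
opening: 0.0414
grasp_force: 41.0
```

Request:
play_rows([
  [[0,0,0.5],[0,0,0],0.7],
  [[0,0,0.8],[0,0,0],0.7],
  [[0,0,0.8],[0,0,0],0.7],
])

```text
time: 12.1
ee_pos: [0.4668, -0.1117, 0.0913]
tcp_rot: [180.0, 0.0, 89.9]
wrist_force: [-1.9, 0.4, 2.2]
opening: 0.0415
grasp_force: 41.4
```

Contact is felt and the height matches. I release and raise.

Request:
play_rows([
  [[0,0,0],[0,0,0],0.48],
  [[0,0,0],[0,0,0],0.44],
  [[0,0,0],[0,0,0],0.38],
  [[0,0,0],[0,0,0],0.32],
  [[0,0,0],[0,0,0],0.28],
  [[0,0,0],[0,0,0],0.28],
  [[0,0,-8],[0,0,0],0.28],
  [[0,0,-22],[0,0,0],0.28],
  [[0,0,-40],[0,0,0],0.28],
  [[0,0,-60],[0,0,0],0.28],
  [[0,0,-75],[0,0,0],0.28],
  [[0,0,-80],[0,0,0],0.28],
  [[0,0,-80],[0,0,0],0.28],
])

```text
time: 13.4
ee_pos: [0.4673, -0.1118, 0.1722]
tcp_rot: [179.9, 0.0, 89.9]
wrist_force: [0.3, -0.3, -0.1]
opening: 0.0618
grasp_force: 0.0
```

```bash
python3 w.py w6 | head -1; python3 f.py w6 .467 -.111 .06 .098,.107 .115,.13; python3 - <<'E'
from h import *
d=np.load("w6.npz");P=cloud(calibration("wrist"),d["T"],d["d"]).reshape(-1,3)
s=P[(np.hypot(P[:,0]-.467,P[:,1]+.111)<.051)&(P[:,2]>.098)&(P[:,2]<.107)]
k=np.linalg.lstsq(np.c_[s[:,:2]-[.467,-.111],np.ones(len(s))],s[:,2],rcond=None)[0];print(np.degrees(k[:2]),k[2])
E
```

```text
[ 0.4669 -0.1117  0.1712] [1.7997e+02 1.0000e-02 8.9950e+01] [-13.5  -5.3  -5.3  90.   -0.   76.6] [0.09 0.11 0.07]
.098,.107 19089 c 467.0 -111.7 r 52.0 med [ 466.7 -101.8  103.3] ext [[418.7, -158.6], [515.0, -62.2]]
.115,.13 5103 c 466.9 -111.4 r 21.9 med [ 466.7 -109.9  122.2] ext [[446.7, -131.0], [487.0, -90.6]]
[-0.03724767 -0.13637829] 0.10329464238443536
```

The lid is seated: flange top at 103.3 mm, level and centred, with the button top at 122.2 mm (still up). Now I shut the fingers and come down over the button.

Request:
play_rows([
  [[0,0,0],[0,0,0],0.6],
  [[0,0,0],[0,0,0],1],
  [[0,0,0],[0,0,0],1],
  [[0,0,0],[0,0,0],1],
  [[0,0,0],[0,0,0],1],
  [[0,0,10],[0,0,0],1],
  [[0,0,22],[0,0,0],1],
  [[0,0,34],[0,0,0],1],
  [[0,0,44],[0,0,0],1],
  [[0,0,50],[0,0,0],1],
  [[0,0,52],[0,0,0],1],
  [[0,0,52],[0,0,0],1],
], grip_force=25)

```text
time: 14.65
ee_pos: [0.4667, -0.1116, 0.1188]
tcp_rot: [-180.0, -0.0, 89.9]
wrist_force: [0.3, -0.1, -0.5]
opening: -0.0001
grasp_force: 0.0
```

```bash
python3 - <<'E'
from h import *
for c in("wrist","scene"):
    im,dd,cal,T=grab(c,c+"p");P=cloud(cal,T,dd);o=telemetry.get_obs();e=o["ee_pos"]
    q=P[(abs(P[...,0]-e[0])<.02)&(abs(P[...,1]-e[1])<.02)&(P[...,2]>.1255)&(P[...,2]<.16)]*1000
    q=q[np.argsort(q[:,2])];print(c,e.round(4),o["opening"],len(q),q[[0,5,20,50]].round(1).tolist() if len(q)>50 else q)
E
```

```text
wrist [ 0.4669 -0.1117  0.1192] -0.0001730327656334363 2104 [[471.6, -100.4, 136.8], [463.4, -100.0, 137.6], [466.2, -99.8, 138.2], [468.0, -99.8, 139.2]]
scene [ 0.467  -0.1117  0.1194] 0.0003667490352298802 120 [[458.6, -107.3, 132.1], [457.2, -110.4, 134.0], [472.8, -102.5, 139.1], [469.4, -99.1, 145.6]]
```

Request:
play_rows([
  [[0,0,3],[0,0,0],1],
  [[0,0,6],[0,0,0],1],
  [[0,0,8],[0,0,0],1],
  [[0,0,9],[0,0,0],1],
  [[0,0,9],[0,0,0],1],
])

```text
time: 15.25
ee_pos: [0.4667, -0.1116, 0.1098]
tcp_rot: [-180.0, -0.0, 89.9]
wrist_force: [-0.4, -0.1, 0.3]
opening: -0.0
grasp_force: 0.0
```

Request:
play_rows([
  [[0,0,1],[0,0,0],1],
  [[0,0,1],[0,0,0],1],
])

```text
time: 15.45
ee_pos: [0.4668, -0.1117, 0.109]
tcp_rot: [180.0, -0.0, 89.9]
wrist_force: [0.7, 0.3, 0.7]
opening: 0.0002
grasp_force: 0.0
```

Request:
play_rows([
  [[0,0,1],[0,0,0],1],
  [[0,0,1],[0,0,0],1],
])

```text
time: 15.65
ee_pos: [0.4667, -0.1116, 0.1079]
tcp_rot: [-180.0, -0.0, 89.9]
wrist_force: [0.1, -0.8, 0.5]
opening: 0.0003
grasp_force: 0.0
```

Request:
play_rows([
  [[0,0,1],[0,0,0],1],
  [[0,0,1],[0,0,0],1],
])

```text
time: 15.85
ee_pos: [0.4668, -0.1117, 0.1073]
tcp_rot: [180.0, 0.0, 89.9]
wrist_force: [-1.3, 0.5, 4.1]
opening: -0.0
grasp_force: 1.8
```

Request:
play_rows([
  [[0,0,1],[0,0,0],1],
  [[0,0,1],[0,0,0],1],
])

```text
time: 16.05
ee_pos: [0.4668, -0.1117, 0.1064]
tcp_rot: [180.0, 0.0, 89.9]
wrist_force: [-1.5, 0.5, 7.5]
opening: -0.0002
grasp_force: 3.3
```

Request:
play_rows([
  [[0,0,1],[0,0,0],1],
  [[0,0,1],[0,0,0],1],
])

```text
time: 16.25
ee_pos: [0.4668, -0.1117, 0.1056]
tcp_rot: [180.0, 0.0, 89.9]
wrist_force: [-2.6, 0.5, 8.8]
opening: -0.0001
grasp_force: 4.1
```

Request:
play_rows([
  [[0,0,1],[0,0,0],1],
  [[0,0,1],[0,0,0],1],
])

```text
time: 16.45
ee_pos: [0.4669, -0.1117, 0.1048]
tcp_rot: [179.9, 0.0, 89.9]
wrist_force: [-3.6, 0.8, 10.2]
opening: -0.0001
grasp_force: 4.7
```

Request:
play_rows([
  [[0,0,1],[0,0,0],1],
  [[0,0,1],[0,0,0],1],
])

```text
time: 16.65
ee_pos: [0.4668, -0.1117, 0.1038]
tcp_rot: [180.0, 0.0, 89.9]
wrist_force: [-3.8, 0.4, 8.8]
opening: -0.0001
grasp_force: 4.8
```

Request:
play_rows([
  [[0,0,1],[0,0,0],1],
  [[0,0,1],[0,0,0],1],
])

```text
time: 16.85
ee_pos: [0.4668, -0.1117, 0.1028]
tcp_rot: [180.0, 0.0, 89.9]
wrist_force: [-3.4, -0.2, 9.1]
opening: 0.0001
grasp_force: 4.4
```

Request:
play_rows([
  [[0,0,1],[0,0,0],1],
  [[0,0,1],[0,0,0],1],
])

```text
time: 17.05
ee_pos: [0.4668, -0.1117, 0.1016]
tcp_rot: [180.0, 0.0, 89.9]
wrist_force: [-2.8, 0.1, 7.2]
opening: -0.0001
grasp_force: 3.7
```

Request:
play_rows([
  [[0,0,1],[0,0,0],1],
  [[0,0,1],[0,0,0],1],
])

```text
time: 17.25
ee_pos: [0.4667, -0.1117, 0.1003]
tcp_rot: [180.0, 0.0, 89.9]
wrist_force: [-3.4, -0.2, 5.3]
opening: -0.0002
grasp_force: 2.6
```

Request:
play_rows([
  [[0,0,1],[0,0,0],1],
  [[0,0,1],[0,0,0],1],
])

```text
time: 17.45
ee_pos: [0.4667, -0.1117, 0.099]
tcp_rot: [-180.0, 0.0, 89.9]
wrist_force: [-1.5, -0.3, 1.9]
opening: -0.0
grasp_force: 1.2
```

Request:
play_rows([
  [[0,0,0.6],[0,0,0],1],
  [[0,0,0.6],[0,0,0],1],
])

```text
time: 17.65
ee_pos: [0.4668, -0.1116, 0.0981]
tcp_rot: [-180.0, -0.0, 89.9]
wrist_force: [-0.4, 0.1, 0.4]
opening: 0.0
grasp_force: 0.3
```

Request:
play_rows([
  [[0,0,0.5],[0,0,0],1],
  [[0,0,0.5],[0,0,0],1],
  [[0,0,0.5],[0,0,0],1],
])

```text
time: 17.95
ee_pos: [0.4668, -0.1116, 0.0977]
tcp_rot: [-180.0, -0.0, 90.0]
wrist_force: [-0.9, -0.5, -0.1]
opening: 0.0
grasp_force: 0.0
```

The force faded to zero, so the button has snapped through. I rise and check.

Request:
play_rows([
  [[0,0,-5],[0,0,0],1],
  [[0,0,-15],[0,0,0],1],
  [[0,0,-30],[0,0,0],1],
  [[0,0,-50],[0,0,0],1],
  [[0,0,-70],[0,0,0],1],
  [[0,0,-80],[0,0,0],1],
  [[0,0,-80],[0,0,0],1],
])

```text
time: 18.65
ee_pos: [0.4676, -0.1119, 0.18]
tcp_rot: [179.8, 0.0, 89.9]
wrist_force: [-0.4, -0.3, -0.2]
opening: -0.0003
grasp_force: 0.0
```

```bash
python3 w.py w7 | head -1; python3 f.py w7 .467 -.111 .06 .098,.106 .1075,.13; python3 - <<'E'
from h import *
im,d,c,T=grab("top","t7");P=cloud(c,T,d)*1000;q=P[(P[...,2]>88)&(P[...,2]<106)&(np.hypot(P[...,0]-465,P[...,1]+111)<70)];print(len(q))
E
```

```text
[ 0.4671 -0.1118  0.1786] [1.7993e+02 2.0000e-02 8.9940e+01] [-13.5  -5.3  -4.4  90.8  -0.   76.6] [ 0.18 -1.27 -0.81]
.098,.106 16552 c 466.9 -111.4 r 51.9 med [466.5 -98.9 103.3] ext [[418.6, -148.9], [515.3, -62.1]]
.1075,.13 4238 c 466.9 -111.6 r 21.9 med [ 467.  -110.4  110.6] ext [[446.9, -131.2], [487.0, -91.2]]
1084
```

The button top dropped from 122.2 to 110.6 mm (11.6 mm of travel, down on its stop), and the lid is still seated and centred. I hand in.

```bash
python3 -c "
from workcell import workorder
print(workorder.job_done())"
```

```text
the job is handed in; nothing more can be done
None
```

The lid is fully seated on the canister and its button stays down by itself (11.6 mm of travel measured by camera); the job is handed in at about 19 s, though the hand-in call returned no verdict.

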